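# Pack the blue check masters into their foam recesses

## Robot

A 6-joint arm with a two-finger parallel gripper is mounted at the origin on the work surface. World frame = base frame: x ahead of the robot, y to its left, z up, the work surface at z = 0. Lengths are in m, angles in rad, forces in N, time in s.
With the tool pointing down it reaches from about 0.425 to 0.95 m from the base axis. Payload 3.5 kg.
Tool frame: the origin (TCP) lies between the finger pads; the fingertips stand 22 mm ahead of it and the grasp point (between the pads) lies 3 mm ahead of it (ctrl.nose_length is the z of the fingertips in the tool frame, in m); z points along the fingers, y is the line along which they close (so a half turn about z gives the same grasp; the last joint's range is limited). The gripper opens to 85 mm and grips with 20 to 120 N. Pads are 22 mm wide; open, the fingers measure 114 mm over their backs; the gripper's body (76 mm by 85 mm) begins 54 mm behind the grasp point. The pads swing forward as they close: fully open they stand 13 mm farther back than shut.
Start: joints at [1.146, 0.286, 1.577, -0, 1.279, -0.15], TCP at [0.183, 0.65, 0.253] pointing down, gripper open.
Joint ranges: [-2.77, 2.77], [-0.9, 2.22], [0.21, 2.48], [-1.53, 4.67], [0.24, 2.81], [-2.84, 2.84]. Speed limits (rad/s): [2.79, 2.79, 3.14, 3.14, 3.14, 3.14].

## Interface

Orientations are given as a unit quaternion [x, y, z, w].
In Python, from plant import ctrl gives the robot as it stands. The module is installed in compiled form; this text tells all that it offers.
- The arm moves only by the tool send_rows, never from a script. Its argument "rows" is text: rows parted by semicolons, each of 7 numbers parted by spaces: the turn, a rotation vector about the tool's x, y, z in shares of 90 degrees (1.0 is 90 degrees), then the shift along the tool's x, y, z in parts of the range, where 1.0 means 1000 mm, then the opening, from -1 (shut) to 1 (fully open). A call has 1 to 8 rows; each row is the pose to reach, as a shift and turn from the pose commanded when the call began, along the tool's axes at that moment; what a row does not reach only later rows make up. A row lasts 1/8 s, in which the tool goes at most 62.5 mm and 10.7 degrees, less where a joint would pass 70% of its speed; a pose out of reach is approached as far as the arm can. A call with a gripper value outside its range is refused whole. The fingers move at their own pace and stop on an object; "grip_force" is the grip in N (left out, the last holds). Time passes only in rows, so rows that repeat a pose let the fingers close. It gives the time, the measured TCP pose, the force, the opening and the grip force at its end, in the units of the state.
- ctrl.get_state(): the state, without advancing time (a new reading comes with each control period).
- ctrl.read_camera(name): name is "scene" or "side" or "wrist"; returns a dict with "color" (400x640x3 uint8, red, green, blue), "fx", "fy", "cx", "cy" (pixels), "extrinsics" (4x4, takes a point from world to camera coordinates). Camera axes: x right, y down, z forward; pixel columns grow to the right and rows downward; lengths in m; the calibration is good to about 2 mm. A picture is of the moment at which its call begins. There is no depth.
- ctrl.sign_off(): hands the job in; it is judged then, once.
Trained networks look in a picture, given as the dict that the camera call returned (one of the last four; its "shot" number tells which), for a name from the list of things; names that differ only in an ending like _2 or _b are one class to them, and where a whole thing is asked for, a point or a joint stands for the part that bears it (a point fixed in the world has none). Each returns a list of dicts, best first, with "p" (0 to 1); they miss things now and then, are a little off and sometimes report something else, mostly with a low value. They report only what shows in the picture. A call takes as long as a camera call. They do not tell look-alikes from the thing itself.
- ctrl.look_for(picture, target): "position" ([x, y, z] in m, in the coordinates of the camera as it stood for that picture, good to about 4 mm: the middle of the surface that is visible of it).
The state is a dict: "time": time; "qpos": joint angles; "dq": joint speeds; "joint_efforts": joint torques, N m; "eef_pos": TCP position; "tcp_rot": TCP orientation; "contact_force": force on the tool from outside, world axes, zero at the start; "wrist_torque": the same for the moment, N m; "opening": opening from 0.0 (shut) to 1.0 (fully open); "finger_force": force on a finger pad.
Only numpy, scipy, OpenCV 4.12 (cv2) and the standard library are available. Lean on these libraries where they do the work, as an engineer would, in place of code of your own. Each camera call takes 0.05 s, during which the arm holds its last target. There are 200 camera calls.

## Task

Pack away the four blue check masters with the yellow grips: set each one fully down in the pink foam recess of its own shape and size in the black case (large disc, small disc, square, oblong). Lower them in gently rather than dropping them, and leave the two grey modules with black grips where they lie on the bench.

Things in the scene. Friction and masses are not known exactly. Their poses are not given: they have to be found in the camera images.
- disc_large: Large round check master: blue disc, 56 mm diameter, yellow grip bar. About 0.16 kg. Body 18 mm high; on top, centred, a grip bar 30 mm long (own x) by 14 mm wide (own y) by 24 mm high, so 42 mm overall. Loose, upright. Origin: centre of the underside; z up.
- disc_small: Small round check master: blue disc, 36 mm diameter, yellow grip bar. About 0.08 kg. Body 18 mm high; on top, centred, a grip bar 30 mm long (own x) by 14 mm wide (own y) by 24 mm high, so 42 mm overall. Loose, upright. Origin: centre of the underside; z up.
- square: Square check master: blue block 44 x 44 mm, yellow grip bar. About 0.14 kg. Body 18 mm high; on top, centred, a grip bar 30 mm long (own x) by 14 mm wide (own y) by 24 mm high, so 42 mm overall. Loose, upright. Origin: centre of the underside; z up.
- oblong: Oblong check master: blue block, 64 mm (own x) by 34 mm (own y), yellow grip bar. About 0.16 kg. Body 18 mm high; on top, centred, a grip bar 30 mm long (own x) by 14 mm wide (own y) by 24 mm high, so 42 mm overall. Loose, upright. Origin: centre of the underside; z up.
- grey_disc: Ordinary production module, not to be moved: light grey disc, 56 mm diameter, black grip bar. Body 18 mm high; on top, centred, a grip bar 30 mm long (own x) by 14 mm wide (own y) by 24 mm high, so 42 mm overall. Loose, upright. Origin: centre of the underside; z up.
- grey_oblong: Ordinary production module, not to be moved: light grey block, 64 mm (own x) by 34 mm (own y), black grip bar. Body 18 mm high; on top, centred, a grip bar 30 mm long (own x) by 14 mm wide (own y) by 24 mm high, so 42 mm overall. Loose, upright. Origin: centre of the underside; z up.
- foam_disc_large: Pink foam tile with a round recess 68 mm in diameter. Tile 94 x 94 x 24 mm, fixed, rigid. Recess centred, 18 mm deep, charcoal floor 6 mm above the tile's underside, 6 mm clearance all round plus a 4 mm bevel. Origin: centre of the tile's underside, 4 mm above the bench; z up. The tiles lie two by two in a black case 200 x 200 x 22 mm, in varying order.
- foam_disc_small: Pink foam tile with a round recess 48 mm in diameter. Tile 94 x 94 x 24 mm, fixed, rigid. Recess centred, 18 mm deep, charcoal floor 6 mm above the tile's underside, 6 mm clearance all round plus a 4 mm bevel. Origin: centre of the tile's underside, 4 mm above the bench; z up. The tiles lie two by two in a black case 200 x 200 x 22 mm, in varying order.
- foam_square: Pink foam tile with a square recess 56 x 56 mm, sides along the tile's x and y. Tile 94 x 94 x 24 mm, fixed, rigid. Recess centred, 18 mm deep, charcoal floor 6 mm above the tile's underside, 6 mm clearance all round plus a 4 mm bevel. Origin: centre of the tile's underside, 4 mm above the bench; z up. The tiles lie two by two in a black case 200 x 200 x 22 mm, in varying order.
- foam_oblong: Pink foam tile with an oblong recess 76 mm (own x) by 46 mm (own y). Tile 94 x 94 x 24 mm, fixed, rigid. Recess centred, 18 mm deep, charcoal floor 6 mm above the tile's underside, 6 mm clearance all round plus a 4 mm bevel. Origin: centre of the tile's underside, 4 mm above the bench; z up. The tiles lie two by two in a black case 200 x 200 x 22 mm, in varying order.
There are look-alikes about, which are no part of the job. What is shaped like the foam_disc_small but turquoise is not meant. What is shaped like the disc_large but green is not meant.

How it is judged:
By the outcome, as a careful person would: the job done as asked, in the order asked, and still so for the second after the job is handed in, with the robot touching nothing.
It also fails if it takes over 115 s, if anything falls off the work surface, if the arm or the gripper's body presses on something with over 40 N, if the wrist force passes 120 N, or if a joint passes its speed limit or range.

## Working session

There is one attempt and no reset: what is moved stays moved. The work goes in short steps, Python scripts to look and compute and a tool call to move; the robot and the scene stay as the last step left them, time stands still between calls to the robot, and variables do not carry over. Pictures are saved under pics/ and viewed, at most 14 in all, crops included, and the job is handed in when it is done.

Besides the shell and the picture viewer there is one more tool, called after "Request:" as a command line: name --argument value ..., lists and objects as JSON in quotes. send_rows: Moves the arm, as the interface text tells. Its arguments: {"type":"object","properties":{"rows":{"type":"string"},"grip_force":{"type":"number"}},"required":["rows"]}

```bash
mkdir -p pics
cat > h.py <<'E'
import numpy as np, cv2, sys
from plant import ctrl
from scipy.spatial.transform import Rotation as R
def pix2w(p,uv,z):
    E=np.array(p["extrinsics"]);r=E[:3,:3];t=E[:3,3]
    d=r.T@np.array([(uv[0]-p["cx"])/p["fx"],(uv[1]-p["cy"])/p["fy"],1.]);o=-r.T@t
    return o+d*(z-o[2])/d[2]
def w2pix(p,w):
    E=np.array(p["extrinsics"]);c=E[:3,:3]@np.array(w)+E[:3,3]
    return np.array([c[0]/c[2]*p["fx"]+p["cx"],c[1]/c[2]*p["fy"]+p["cy"]])
def c2w(p,c):
    E=np.array(p["extrinsics"]);return E[:3,:3].T@(np.array(c)-E[:3,3])
def save(p,n): cv2.imwrite("pics/"+n,cv2.cvtColor(p["color"],cv2.COLOR_RGB2BGR))
E
python3 - <<'E'
from h import *
np.set_printoptions(precision=3,suppress=True)
s=ctrl.get_state();print(s["time"],s["eef_pos"],s["tcp_rot"],R.from_quat(s["tcp_rot"]).as_matrix())
for cam in ["scene","side"]:
    p=ctrl.read_camera(cam);save(p,cam+"0.png");print(cam,p["fx"],np.array(p["extrinsics"]))
    for n in "disc_large disc_small square oblong grey_disc grey_oblong foam_disc_large foam_disc_small foam_square foam_oblong".split():
        for d in ctrl.look_for(p,n)[:3]:
            w=c2w(p,d["position"]);print(n,round(d["p"],2),w,w2pix(p,w).round())
print(ctrl.get_state()["time"])
E
```

```text
0.0 [0.183 0.649 0.252] [ 0.137  0.991 -0.001 -0.   ] [[-0.962  0.271 -0.001]
 [ 0.271  0.962 -0.002]
 [ 0.    -0.002 -1.   ]]
scene 362.95072831702424 [[-0.784  0.621 -0.001  0.499]
 [ 0.41   0.517 -0.751 -0.209]
 [-0.466 -0.589 -0.66   1.207]
 [ 0.     0.     0.     1.   ]]
disc_large 0.75 [ 0.686 -0.319  0.018] [240. 169.]
disc_large 0.63 [ 0.592 -0.315  0.018] [268. 158.]
disc_small 0.62 [ 0.462 -0.105  0.019] [346. 174.]
disc_small 0.16 [ 0.563 -0.2    0.021] [298. 171.]
square 0.66 [ 0.468 -0.312  0.016] [301. 145.]
square 0.34 [0.468 0.148 0.03 ] [413. 220.]
square 0.29 [ 0.562 -0.202  0.02 ] [298. 171.]
oblong 0.68 [ 0.448 -0.199  0.013] [328. 160.]
grey_disc 0.67 [ 0.56  -0.201  0.02 ] [298. 171.]
grey_oblong 0.54 [ 0.597 -0.076  0.02 ] [315. 198.]
foam_disc_large 0.93 [0.483 0.236 0.026] [438. 245.]
foam_disc_large 0.29 [0.567 0.133 0.03 ] [379. 235.]
foam_disc_small 0.83 [0.763 0.277 0.026] [360. 328.]
foam_disc_small 0.76 [0.566 0.131 0.031] [379. 234.]
foam_square 0.91 [0.581 0.224 0.028] [405. 262.]
foam_square 0.2 [ 0.599 -0.073  0.018] [315. 199.]
foam_oblong 0.96 [0.468 0.146 0.03 ] [412. 220.]
side 441.291534646817 [[ 0.835 -0.55  -0.005 -0.511]
 [-0.334 -0.5   -0.799  0.236]
 [ 0.437  0.669 -0.601  0.826]
 [ 0.     0.     0.     1.   ]]
disc_large 0.85 [ 0.678 -0.344  0.014] [436. 281.]
disc_large 0.65 [ 0.577 -0.337  0.017] [396. 300.]
square 0.9 [ 0.447 -0.329  0.021] [338. 327.]
grey_disc 0.74 [ 0.551 -0.222  0.02 ] [349. 268.]
grey_oblong 0.94 [ 0.58  -0.101  0.014] [327. 232.]
foam_disc_large 0.81 [0.488 0.256 0.027] [224. 168.]
foam_disc_small 0.7 [0.756 0.264 0.022] [306. 141.]
foam_disc_small 0.58 [0.566 0.132 0.028] [271. 180.]
foam_square 0.88 [0.585 0.24  0.022] [258. 161.]
foam_oblong 0.61 [0.471 0.163 0.026] [233. 187.]
1.1
```

View pics/scene0.png

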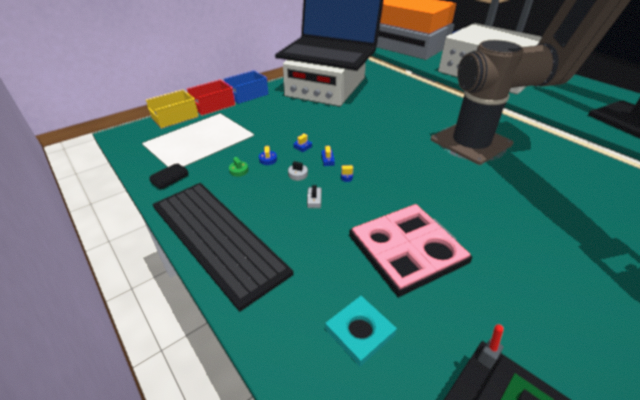

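View pics/side0.png

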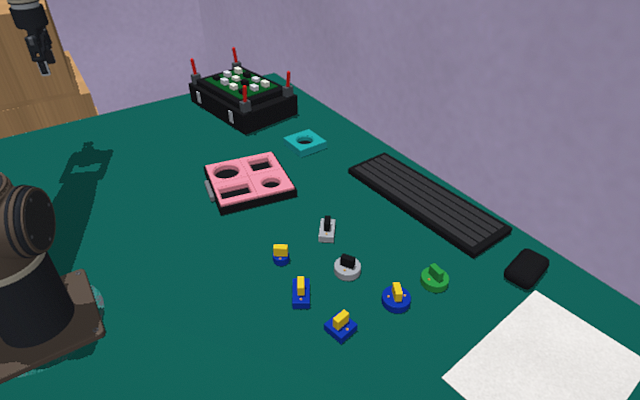

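Scene picture: the blue/yellow pieces are disc_large (268,158), square (302,145), oblong (328,158) and disc_small (346,174). The green disc (238,168) and turquoise tile (360,328) are look-alikes, so I leave them. The pink recesses are large disc (438,248), oblong (412,222), square (405,263) and small disc (380,236). Next I move over the case to measure with the wrist camera.

The manual's scale: shifts go in shares of 1000 mm and turns go in shares of 90 degrees. Converting my numbers, -440 mm is -0.44, -395 mm is -0.395.

Request:
send_rows --rows "0 0 0 -0.44 -0.395 -0.06 1;0 0 0 -0.44 -0.395 -0.06 1;0 0 0 -0.44 -0.395 -0.06 1;0 0 0 -0.44 -0.395 -0.06 1;0 0 0 -0.44 -0.395 -0.06 1;0 0 0 -0.44 -0.395 -0.06 1;0 0 0 -0.44 -0.395 -0.06 1;0 0 0 -0.44 -0.395 -0.06 1"

```text
time: 2.1
eef_pos: [0.45, 0.2276, 0.3045]
tcp_rot: [0.137, 0.991, 0.0, 0.001]
contact_force: [1.1, 0.9, -0.4]
opening: 1.004
finger_force: 0.0
```

Run:
```python
from h import *
np.set_printoptions(precision=3,suppress=True)
s=ctrl.get_state();print(s["time"],s["eef_pos"],s["qpos"],R.from_quat(s["tcp_rot"]).as_matrix())
p=ctrl.read_camera("wrist");save(p,"w0.png");E=np.array(p["extrinsics"]);print(p["fx"],E,-E[:3,:3].T@E[:3,3])
for c in [(0,0),(639,0),(639,399),(0,399)]: print(pix2w(p,c,0.02))
```

```text
2.1 [0.45  0.228 0.304] [ 0.267 -0.135  1.931  0.     1.345 -1.029] [[-0.963  0.271  0.001]
 [ 0.271  0.963  0.   ]
 [-0.001  0.001 -1.   ]]
342.9833823695721 [[ 0.269  0.963  0.    -0.341]
 [ 0.929 -0.26   0.262 -0.407]
 [ 0.252 -0.07  -0.965  0.329]
 [ 0.     0.     0.     1.   ]] [0.387 0.245 0.424]
[ 0.199 -0.044  0.02 ]
[0.382 0.608 0.02 ]
[0.921 0.593 0.02 ]
[ 0.669 -0.305  0.02 ]
```

View pics/w0.png

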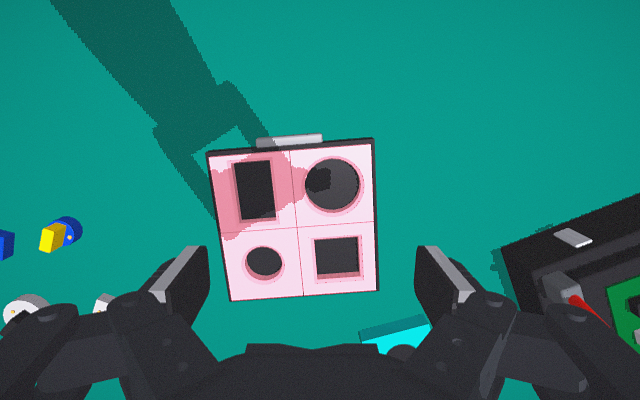

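The case is seen from above: oblong recess (254,190), large disc (332,185), small disc (264,263), square (338,258). Next I measure the case frame and move over the pieces.

```bash
cat >> h.py <<'E'
def rect(p,mask,z):
    n,l,st,c=cv2.connectedComponentsWithStats(mask.astype(np.uint8))
    out=[]
    for i in range(1,n):
        if st[i,4]<60: continue
        v,u=np.nonzero(l==i)
        w=np.array([pix2w(p,q,z)[:2]*1000 for q in zip(u,v)]).astype(np.float32)
        out.append((st[i,4],c[i].round(),cv2.minAreaRect(w)))
    return out
E
python3 - <<'E'
from h import *
im=cv2.imread("pics/w0.png");p=ctrl.read_camera("wrist");im=p["color"]
h=cv2.cvtColor(im,cv2.COLOR_RGB2HSV)
m=((h[...,0]>150)|(h[...,0]<5))&(h[...,1]>20)&(h[...,2]>80)
m=cv2.morphologyEx(m.astype(np.uint8),cv2.MORPH_CLOSE,np.ones((5,5)))
m=cv2.morphologyEx(m,cv2.MORPH_OPEN,np.ones((3,3)))
for r in rect(p,m,0.028): print(r)
b=[]
for n in "disc_large disc_small square oblong".split():
    d=ctrl.look_for(p,"foam_"+n)
    if d: 
        w=c2w(p,d[0]["position"]);print(n,d[0]["p"],w.round(4),w2pix(p,w).round())
E
```

```text
(np.int32(15708), array([296., 223.]), ((526.496826171875, 187.16558837890625), (190.16915893554688, 191.91140747070312), 79.02213287353516))
(np.int32(699), array([596., 308.]), ((751.5170288085938, 528.8717041015625), (90.62590026855469, 16.484926223754883), 32.605674743652344))
disc_large 0.92 [0.4909 0.2428 0.0281] [337. 182.]
disc_small 0.92 [0.7179 0.2716 0.0248] [400. 332.]
square 0.85 [0.5845 0.2278 0.03  ] [345. 255.]
oblong 0.86 [0.4696 0.1482 0.0264] [256. 186.]
```

To row units: -433 mm is -0.433, -122 mm is -0.122.

Request:
send_rows --rows "0 0 0 -0.122 -0.433 0 1;0 0 0 -0.122 -0.433 0 1;0 0 0 -0.122 -0.433 0 1;0 0 0 -0.122 -0.433 0 1;0 0 0 -0.122 -0.433 0 1;0 0 0 -0.122 -0.433 0 1;0 0 0 -0.122 -0.433 0 1;0 0 0 -0.122 -0.433 0 1"

```text
time: 3.4
eef_pos: [0.4493, -0.2219, 0.3034]
tcp_rot: [0.138, 0.99, 0.0, -0.0]
contact_force: [-0.1, -0.5, 0.5]
opening: 1.003
finger_force: 0.0
```

Run:
```python
from h import *
np.set_printoptions(precision=3,suppress=True)
s=ctrl.get_state();print(s["time"],s["eef_pos"],s["qpos"])
p=ctrl.read_camera("wrist");save(p,"w1.png")
h=cv2.cvtColor(p["color"],cv2.COLOR_RGB2HSV)
for nm,lo,hi,z in [("yellow",18,35,.042),("blue",110,130,.018)]:
    m=(h[...,0]>=lo)&(h[...,0]<=hi)&(h[...,1]>150)&(h[...,2]>50)
    for r in rect(p,m,z): print(nm,r)
```

```text
3.4 [ 0.449 -0.222  0.303] [-0.661 -0.141  1.938 -0.     1.346 -1.956]
yellow (np.int32(450), array([411., 138.]), ((454.6632080078125, -108.60264587402344), (19.319307327270508, 29.566389083862305), 53.51934051513672))
yellow (np.int32(349), array([316., 150.]), ((438.8699951171875, -213.1818389892578), (28.998977661132812, 15.300202369689941), 58.25368118286133))
yellow (np.int32(423), array([232., 189.]), ((456.28857421875, -319.3333435058594), (30.37059211730957, 22.7475528717041), 10.618465423583984))
yellow (np.int32(403), array([260., 284.]), ((579.7902221679688, -324.993408203125), (29.124988555908203, 24.077695846557617), 60.35451126098633))
blue (np.int32(160), array([398., 134.]), ((451.576171875, -116.93378448486328), (18.91194725036621, 34.159088134765625), 66.47943878173828))
blue (np.int32(581), array([304., 142.]), ((439.4986572265625, -213.63455200195312), (62.44573211669922, 34.274330139160156), 57.25078582763672))
blue (np.int32(826), array([238., 183.]), ((456.843994140625, -318.65545654296875), (43.27397537231445, 46.87026596069336), 11.185806274414062))
blue (np.int32(344), array([267., 267.]), ((577.3494262695312, -319.5007629394531), (55.96158218383789, 44.60466384887695), 34.81342697143555))
```

View pics/w1.png

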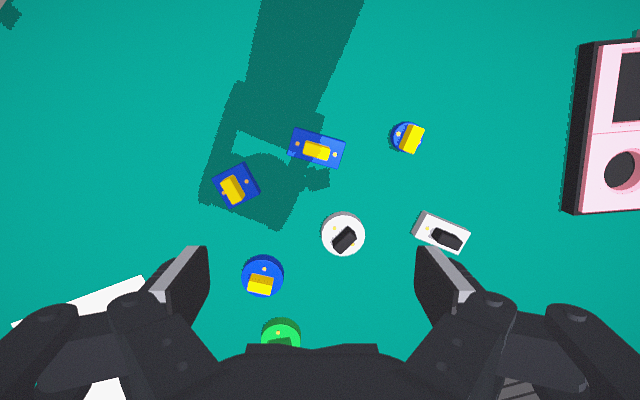

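The wrist view shows the blue pieces clearly: disc_large (262,275), square (236,186), oblong (317,148), disc_small (407,137). The greys are at (343,233) and (440,232), and the green one is at (281,335). Next I fit poses by silhouette.

```bash
cat >> h.py <<'E'
from scipy.optimize import minimize
t_=np.linspace(0,2*np.pi,40,endpoint=False)
def box(a,b): return np.array([[a,b],[-a,b],[-a,-b],[a,-b]])/2000
FP={"disc_large":.028*np.c_[np.cos(t_),np.sin(t_)],"disc_small":.018*np.c_[np.cos(t_),np.sin(t_)],"square":box(44,44),"oblong":box(64,34)}
def sil(p,fp,x,z0,z1,S=4):
    c,s=np.cos(x[2]),np.sin(x[2]);f=fp@np.array([[c,s],[-s,c]])+x[:2]
    q=np.array([w2pix(p,[*a,z]) for a in f for z in(z0,z1)])
    m=np.zeros((400,640),np.uint8)
    big=cv2.convexHull(np.round((q+0)*256).astype(np.int32))
    cv2.fillConvexPoly(m,big,255,cv2.LINE_AA,8);return m/255.
def masks(p):
    h=cv2.cvtColor(p["color"],cv2.COLOR_RGB2HSV)
    Y=(h[...,0]>=15)&(h[...,0]<=35)&(h[...,1]>120)&(h[...,2]>60)
    B=(h[...,0]>=105)&(h[...,0]<=135)&(h[...,1]>110)&(h[...,2]>35)
    return Y,B
def fit(p,name,x0,zb=0.):
    Y,B=masks(p);u,v=w2pix(p,[x0[0],x0[1],zb+.02]).astype(int)
    sl=np.s_[max(0,v-60):v+60,max(0,u-60):u+60]
    Yd=Y[sl].astype(float)
    A=cv2.morphologyEx((Y|B).astype(np.uint8),cv2.MORPH_CLOSE,np.ones((3,3)))[sl].astype(float)
    n,l=cv2.connectedComponents((A>0).astype(np.uint8));A=(l==np.argmax(np.bincount(l[l>0])))*1.;Yd=Yd*A
    n,l,st,_=cv2.connectedComponentsWithStats(Yd.astype(np.uint8));k=1+np.argmax(st[1:,4]);Yd=(l==k)*1.
    def cost(x):
        a=sil(p,FP[name],x,zb,zb+.018);g=sil(p,box(30,14),x,zb+.018,zb+.042)
        return np.abs(np.maximum(a,g)[sl]-A).sum()+np.abs(g[sl]-Yd).sum()
    best=None
    for th in np.radians(np.arange(0,180,20)):
        r=minimize(cost,[*x0,th],method="Nelder-Mead",options=dict(initial_simplex=np.array([[*x0,th]]*4)+np.array([[0]*3,[.006,0,0],[0,.006,0],[0,0,.2]]),xatol=1e-4,fatol=.1,maxiter=150))
        if best is None or r.fun<best.fun: best=r
    return best.x[:2]*1000,np.degrees(best.x[2])%180,best.fun,A.sum()
E
python3 - <<'E'
from h import *
print(ctrl.nose_length)
p=ctrl.read_camera("wrist")
for n,x in dict(disc_large=(.578,-.32),disc_small=(.455,-.112),square=(.457,-.319),oblong=(.439,-.213)).items(): print(n,*fit(p,n,x))
E
```

```text
0.022
disc_large [ 585.81894062 -327.92656387] 60.77038072258024 311.88235294117646 1431.0
disc_small [ 456.21765721 -106.78725294] 143.10657635033024 244.2627450980392 813.0
square [ 457.84742321 -321.35688036] 14.44163179616532 279.89803921568625 1362.0
oblong [ 440.08763044 -213.70355263] 57.385880144614816 265.2862745098039 1573.0
```

Run:
```python
from h import *
p=ctrl.read_camera("wrist");im=p["color"][:,:,::-1].copy()
P=dict(disc_large=(585.8,-327.9,60.8),disc_small=(456.2,-106.8,143.1),square=(457.8,-321.4,14.4),oblong=(440.1,-213.7,57.4))
tiles=[]
for n,(x,y,t) in P.items():
    X=(x/1000,y/1000,np.radians(t));u,v=w2pix(p,[*X[:2],.02]).astype(int)
    big=cv2.resize(im,None,fx=4,fy=4,interpolation=0)
    for fp,a,b,c in((FP[n],0,.018,(0,0,255)),(box(30,14),.018,.042,(255,255,255))):
        m=(cv2.resize(sil(p,fp,X,a,b),None,fx=4,fy=4)>.5).astype(np.uint8)
        cs,_=cv2.findContours(m,0,1);cv2.drawContours(big,cs,-1,c,1)
    tiles.append(big[4*v-145:4*v+145,4*u-195:4*u+195])
cv2.imwrite("pics/ov.png",np.vstack([np.hstack(tiles[:2]),np.hstack(tiles[2:])]))
```

```text
(no output)
```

View pics/ov.png

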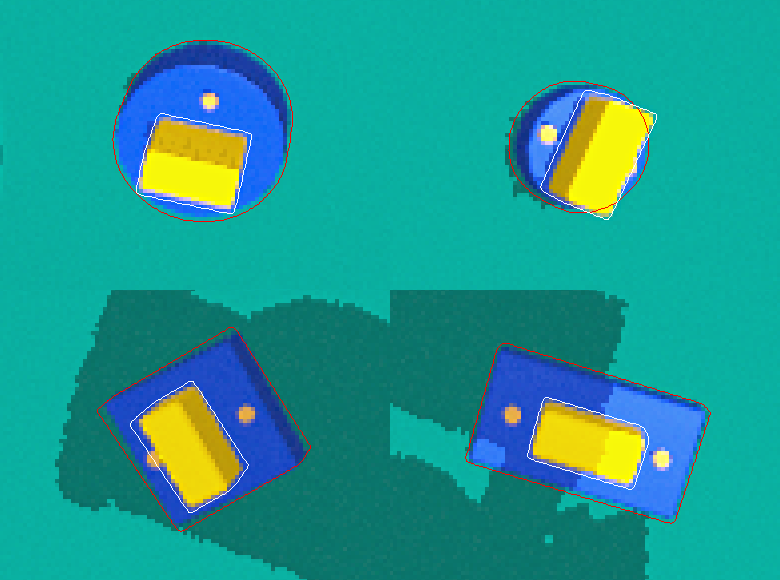

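The outlines fit well, and the crop confirms four blue bodies with yellow grips. disc_large comes first.

```bash
cat > go.py <<'E'
from h import *
x,y,z,yaw=map(float,sys.argv[1:5])
s=ctrl.get_state();M=R.from_quat(s["tcp_rot"]).as_matrix()
cur=np.degrees(np.arctan2(M[1,1],M[0,1]));d=(np.array([x,y,z])-np.array(s["eef_pos"])*1000)
q=np.degrees(np.arctan2(y,x))-yaw
T=R.from_euler("z",yaw-cur,degrees=True)*R.from_matrix([[0,1,0],[1,0,0],[0,0,-1]])
print("t",s["time"],"yaw now",cur.round(1),"turn z",round(cur-yaw,1),"tilt",M[:2,2].round(4),"shift",(M.T@d).round(1),"q6 end",round(q),"op",round(s["opening"],3))
E
python3 go.py 585.8 -327.9 120 -29.2
```

```text
t 3.55 yaw now 74.3 turn z 103.5 tilt [-0.0006  0.0013] shift [-160.8  -68.2  183.2] q6 end 0 op 0.997
```

To row units: 183 mm is 0.183, -160.8 mm is -0.1608, 84 degrees is 0.9333.

Request:
send_rows --rows "0 0 0.1111 -0.02 -0.008 0.02 0;0 0 0.2333 -0.06 -0.025 0.06 0;0 0 0.3444 -0.1 -0.042 0.11 0;0 0 0.4667 -0.14 -0.06 0.15 0;0 0 0.5889 -0.1608 -0.0682 0.183 0;0 0 0.7 -0.1608 -0.0682 0.183 0;0 0 0.8222 -0.1608 -0.0682 0.183 0;0 0 0.9333 -0.1608 -0.0682 0.183 0" --grip_force 40

```text
time: 4.55
eef_pos: [0.5866, -0.3264, 0.1208]
tcp_rot: [0.765, 0.644, 0.0, -0.0]
contact_force: [0.2, 0.1, 0.9]
opening: 0.499
finger_force: 0.0
```

```bash
python3 go.py 585.8 -327.9 70 -29.2
```

```text
t 4.55 yaw now -9.9 turn z 19.3 tilt [-0.0004  0.0009] shift [-1.6 -0.5 50.8] q6 end 0 op 0.499
```

To row units: 75.5 mm is 0.0755, -1.6 mm is -0.0016, 19.3 degrees is 0.2144.

Request:
send_rows --rows "0 0 0.1111 -0.0016 -0.0005 0.015 0;0 0 0.2144 -0.0016 -0.0005 0.03 0;0 0 0.2144 -0.0016 -0.0005 0.05 0;0 0 0.2144 -0.0016 -0.0005 0.066 0;0 0 0.2144 -0.0016 -0.0005 0.0755 0;0 0 0.2144 -0.0016 -0.0005 0.0755 0"

```text
time: 5.3
eef_pos: [0.5842, -0.3307, 0.0441]
tcp_rot: [0.862, 0.508, -0.0, -0.001]
contact_force: [-0.5, 0.5, 0.1]
opening: 0.497
finger_force: 0.0
```

```bash
python3 - <<'E'
from h import *
p=ctrl.read_camera("wrist");save(p,"g1.png")
E
python3 go.py 585.8 -327.9 45 -29.2
```

```text
t 5.35 yaw now -29.0 turn z 0.2 tilt [-0.0002  0.0002] shift [ 3.4 -0.6  0.1] q6 end 0 op 0.501
```

View pics/g1.png

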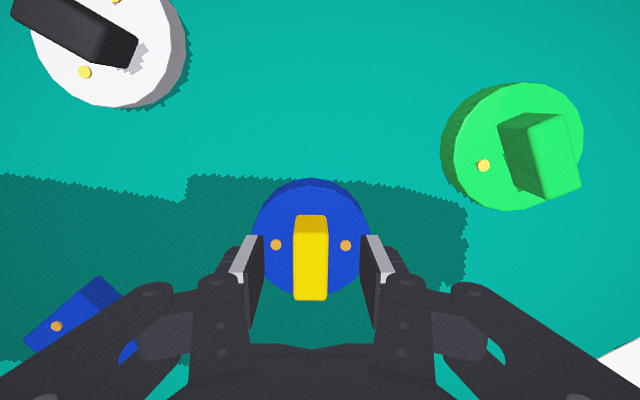

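disc_large's bar (311,258) is centred between the pads. I close, then lift.

To row units: -70 mm is -0.07, -30 mm is -0.03.

Request:
send_rows --rows "0 0 0 0.003 0 0 0;0 0 0 0.003 0 0 -1;0 0 0 0.003 0 0 -1;0 0 0 0.003 0 0 -1;0 0 0 0.003 0 0 -1;0 0 0 0.003 0 0 -1;0 0 0 0.003 0 -0.03 -1;0 0 0 0.003 0 -0.07 -1" --grip_force 40

```text
time: 6.35
eef_pos: [0.5843, -0.3273, 0.1127]
tcp_rot: [0.862, 0.507, -0.001, -0.003]
contact_force: [-0.1, -0.5, -1.2]
opening: 0.15
finger_force: 41.6
```

```bash
python3 go.py 490.4 242.2 130 -29.2; python3 go.py 490.4 242.2 130 30
```

```text
t 6.35 yaw now -29.1 turn z 0.1 tilt [-0.0053  0.0041] shift [ 452.3 -358.8  -14.5] q6 end 55 op 0.15
t 6.35 yaw now -29.1 turn z -59.1 tilt [-0.0053  0.0041] shift [ 452.3 -358.8  -14.5] q6 end -4 op 0.15
```

To row units: 369 mm is 0.369, 320 mm is 0.32.

Request:
send_rows --rows "0 0 0 0.03 -0.024 -0.015 -1;0 0 0 0.075 -0.06 -0.015 -1;0 0 0 0.124 -0.098 -0.015 -1;0 0 0 0.173 -0.137 -0.015 -1;0 0 0 0.222 -0.176 -0.015 -1;0 0 0 0.271 -0.215 -0.015 -1;0 0 0 0.32 -0.254 -0.015 -1;0 0 0 0.369 -0.293 -0.015 -1"

```text
time: 7.35
eef_pos: [0.5076, 0.1374, 0.1293]
tcp_rot: [0.862, 0.507, -0.001, -0.0]
contact_force: [1.0, 1.4, -1.2]
opening: 0.154
finger_force: 41.7
```

```bash
python3 go.py 490.4 242.2 110 -29.2
```

```text
t 7.35 yaw now -29.1 turn z 0.1 tilt [-0.0019 -0.0001] shift [ 83.3 -66.   19.3] q6 end 55 op 0.154
```

To row units: 83.3 mm is 0.0833, -66 mm is -0.066.

Request:
send_rows --rows "0 0 0 0.035 -0.028 0 -1;0 0 0 0.065 -0.051 0.008 -1;0 0 0 0.0833 -0.066 0.019 -1;0 0 0 0.0833 -0.066 0.019 -1;0 0 0 0.0833 -0.066 0.019 -1"

```text
time: 7.98
eef_pos: [0.4917, 0.2399, 0.1108]
tcp_rot: [0.862, 0.507, -0.001, 0.0]
contact_force: [0.4, 0.2, -0.5]
opening: 0.154
finger_force: 41.6
```

```bash
python3 - <<'E'
from h import *
p=ctrl.read_camera("wrist");save(p,"r1.png")
E
python3 go.py 490.4 242.2 55 -29.2
```

```text
t 8.025 yaw now -29.1 turn z 0.1 tilt [-0.0003 -0.0004] shift [ 1.4 -2.7 56.2] q6 end 55 op 0.152
```

View pics/r1.png

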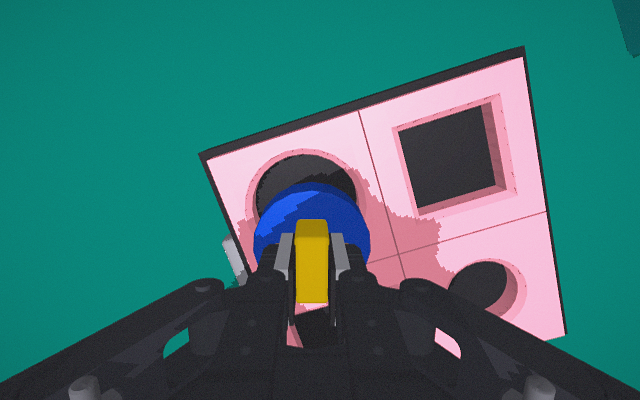

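disc_large hangs over the large round recess (305,195). I check the case pose against the visible corners: (208,157), (521,58) and (565,335).

Run:
```python
from h import *
p=ctrl.read_camera("wrist")
a=np.radians(-11);e1=np.array([np.cos(a),np.sin(a)]);e2=np.array([-e1[1],e1[0]]);c=np.array([.5275,.187])
for i in(-1,1):
    for j in(-1,1): print(i,j,w2pix(p,[*(c+.094*(i*e1+j*e2)),.028]).round(1))
print("seam",w2pix(p,[*c,.028]).round(1))
for uv in [(208,157),(521,58),(565,335),(399,254)]: print(pix2w(p,uv,.028)*1000)
```

```text
-1 -1 [305.  401.8]
-1 1 [206.7 161. ]
1 -1 [563.5 334.2]
1 1 [521.   57.4]
seam [397.8 253.8]
[455.21396819 298.85223621  28.        ]
[637.6271939  261.04417686  28.        ]
[602.54744024  75.69748015  28.        ]
[528.11420505 186.5135867   28.        ]
```

The case pose is confirmed to within 1 mm. I lower the disc.

To row units: 54 mm is 0.054, -1.5 mm is -0.0015.

Request:
send_rows --rows "0 0 0 0.001 -0.0015 0.015 -1;0 0 0 0.001 -0.0015 0.028 -1;0 0 0 0.001 -0.0015 0.037 -1;0 0 0 0.001 -0.0015 0.044 -1;0 0 0 0.001 -0.0015 0.049 -1;0 0 0 0.001 -0.0015 0.052 -1;0 0 0 0.001 -0.0015 0.054 -1;0 0 0 0.001 -0.0015 0.054 -1"

```text
time: 9.07
eef_pos: [0.4912, 0.2421, 0.0574]
tcp_rot: [0.862, 0.507, 0.0, 0.0]
contact_force: [0.5, 0.5, -1.1]
opening: 0.155
finger_force: 41.6
```

```bash
python3 go.py 490.6 242.1 54 -29.2; python3 -c "
from h import *
p=ctrl.read_camera('wrist');print(fit(p,'disc_large',(.4906,.2421),.012))"
```

```text
t 9.075 yaw now -29.0 turn z 0.2 tilt [0.0002 0.    ] shift [-0.3 -0.5  3.4] q6 end 55 op 0.155
(array([493.51063375, 243.40022456]), np.float64(61.98846826146285), np.float64(4198.235294117647), np.float64(7261.0))
```

Request:
send_rows --rows "0 0 0 0 0 0.001 -1;0 0 0 0 0 0.002 -1;0 0 0 0 0 0.002 -1"

```text
time: 9.5
eef_pos: [0.4914, 0.2422, 0.0561]
tcp_rot: [0.862, 0.507, 0.0, 0.0]
contact_force: [-2.2, -0.5, 3.8]
opening: 0.152
finger_force: 42.4
```

To row units: 1.4 mm is 0.0014, 0.7 mm is 0.0007.

Request:
send_rows --rows "0 0 0 0 0 0.0007 -1;0 0 0 0 0 0.0014 -1;0 0 0 0 0 0.0014 -1"

```text
time: 9.88
eef_pos: [0.4915, 0.2422, 0.0561]
tcp_rot: [0.862, 0.507, -0.0, 0.0]
contact_force: [-5.4, -2.1, 13.0]
opening: 0.152
finger_force: 43.6
```

To row units: -75 mm is -0.075, -40 mm is -0.04.

Request:
send_rows --rows "0 0 0 0 0 -0.001 -1;0 0 0 0 0 -0.001 -0.5;0 0 0 0 0 -0.001 -0.3;0 0 0 0 0 -0.001 -0.3;0 0 0 0 0 -0.015 -0.3;0 0 0 0 0 -0.04 -0.3;0 0 0 0 0 -0.075 0;0 0 0 0 0 -0.075 0"

```text
time: 10.88
eef_pos: [0.4937, 0.2429, 0.1334]
tcp_rot: [0.862, 0.507, 0.004, 0.001]
contact_force: [-0.1, -0.3, 0.4]
opening: 0.498
finger_force: 0.0
```

```bash
python3 -c "
from h import *
p=ctrl.read_camera('wrist');save(p,'p1.png');print(fit(p,'disc_large',(.4906,.2421),.010))"; python3 go.py 456.2 -106.8 130 53.1
```

```text
(array([492.07051531, 241.45796429]), np.float64(62.827230381648825), np.float64(550.921568627451), np.float64(5098.0))
t 10.925 yaw now -29.0 turn z -82.1 tilt [0.0044 0.0012] shift [-322.9  137.9    0.7] q6 end -66 op 0.5
```

View pics/p1.png

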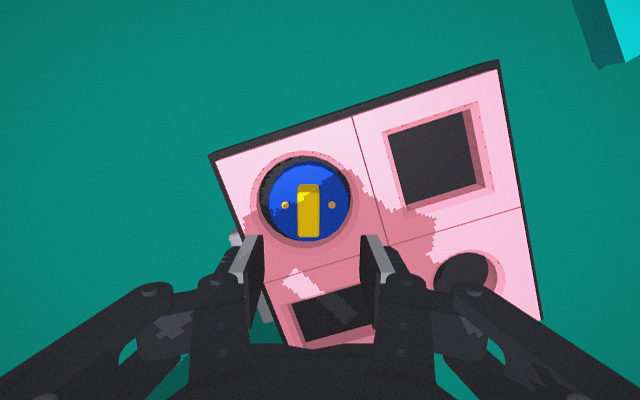

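disc_large is seated at (305,205) in its round recess. Now disc_small.

To row units: -322.9 mm is -0.3229, 137.9 mm is 0.1379, -82 degrees is -0.9111.

Request:
send_rows --rows "0 0 -0.1111 -0.025 0.01 0 0;0 0 -0.2222 -0.07 0.03 0 0;0 0 -0.3444 -0.12 0.051 0 0;0 0 -0.4556 -0.17 0.073 0 0;0 0 -0.5778 -0.22 0.094 0 0;0 0 -0.6889 -0.27 0.115 0 0;0 0 -0.8 -0.31 0.132 0 0;0 0 -0.9111 -0.3229 0.1379 0 0"

```text
time: 11.92
eef_pos: [0.4538, -0.1092, 0.128]
tcp_rot: [0.346, 0.938, -0.0, -0.001]
contact_force: [0.3, 0.1, -0.4]
opening: 0.5
finger_force: 0.0
```

```bash
python3 go.py 456.2 -106.8 70 53.1
```

```text
t 11.925 yaw now 49.5 turn z -3.6 tilt [-0.0017  0.0005] shift [-0.4  3.4 58. ] q6 end -66 op 0.5
```

To row units: 82.5 mm is 0.0825, 75 mm is 0.075, -3.6 degrees is -0.04.

Request:
send_rows --rows "0 0 -0.04 -0.0004 0.0025 0.02 0;0 0 -0.04 -0.0004 0.0025 0.04 0;0 0 -0.04 -0.0004 0.0025 0.06 0;0 0 -0.04 -0.0004 0.0025 0.075 0;0 0 -0.04 -0.0004 0.0025 0.0825 0;0 0 -0.04 -0.0004 0.0025 0.0825 0"

```text
time: 12.68
eef_pos: [0.4565, -0.1053, 0.0459]
tcp_rot: [0.318, 0.948, 0.0, -0.001]
contact_force: [0.5, -0.2, 0.1]
opening: 0.5
finger_force: 0.0
```

```bash
python3 go.py 456.2 -106.8 45 53.1; python3 -c "
from h import *
p=ctrl.read_camera('wrist');print(fit(p,'disc_small',(.4562,-.1068)))"
```

```text
t 12.675 yaw now 53.0 turn z -0.1 tilt [-0.0012  0.0006] shift [-0.6 -1.3  0.9] q6 end -66 op 0.5
(array([ 457.14852698, -106.18044674]), np.float64(144.88241918528234), np.float64(1011.6274509803923), np.float64(5450.0))
```

Aligned. I close and lift.

To row units: -75 mm is -0.075, -30 mm is -0.03.

Request:
send_rows --rows "0 0 0 0 -0.001 0.0005 0;0 0 0 0 -0.001 0.0005 -1;0 0 0 0 -0.001 0.0005 -1;0 0 0 0 -0.001 0.0005 -1;0 0 0 0 -0.001 0.0005 -1;0 0 0 0 -0.001 0.0005 -1;0 0 0 0 -0.001 -0.03 -1;0 0 0 0 -0.001 -0.075 -1"

```text
time: 13.72
eef_pos: [0.4542, -0.1054, 0.1198]
tcp_rot: [0.318, 0.948, 0.0, -0.003]
contact_force: [0.7, -0.4, 0.1]
opening: 0.157
finger_force: 41.0
```

```bash
python3 go.py 564.8 131.9 115 53.1
```

```text
t 13.725 yaw now 52.9 turn z -0.2 tilt [-0.0056  0.0028] shift [ 54.7 256.    4.8] q6 end -40 op 0.157
```

To row units: 256 mm is 0.256, 54.7 mm is 0.0547.

Request:
send_rows --rows "0 0 0 0.007 0.03 0 -1;0 0 0 0.017 0.08 0 -1;0 0 0 0.028 0.13 0 -1;0 0 0 0.039 0.185 0 -1;0 0 0 0.048 0.225 0 -1;0 0 0 0.0547 0.256 0.002 -1;0 0 0 0.0547 0.256 0.005 -1;0 0 0 0.0547 0.256 0.005 -1"

```text
time: 14.72
eef_pos: [0.5656, 0.1306, 0.115]
tcp_rot: [0.318, 0.948, -0.001, -0.001]
contact_force: [-0.4, 0.4, -1.2]
opening: 0.153
finger_force: 41.0
```

```bash
python3 go.py 564.8 131.9 55 53.1; python3 -c "
from h import *
p=ctrl.read_camera('wrist');print(fit(p,'disc_small',(.5648,.1319),.07))"
```

```text
t 14.725 yaw now 53.0 turn z -0.1 tilt [-0.0031 -0.0005] shift [ 1.3  0.7 60. ] q6 end -40 op 0.153
(array([566.2305244 , 130.74388816]), np.float64(143.83736528470453), np.float64(2342.4823529411765), np.float64(4195.0))
```

To row units: 58 mm is 0.058, 56 mm is 0.056.

Request:
send_rows --rows "0 0 0 0.0014 0.001 0.015 -1;0 0 0 0.0014 0.001 0.029 -1;0 0 0 0.0014 0.001 0.04 -1;0 0 0 0.0014 0.001 0.048 -1;0 0 0 0.0014 0.001 0.053 -1;0 0 0 0.0014 0.001 0.056 -1;0 0 0 0.0014 0.001 0.058 -1;0 0 0 0.0014 0.001 0.058 -1"

```text
time: 15.78
eef_pos: [0.5664, 0.1326, 0.0585]
tcp_rot: [0.318, 0.948, 0.0, 0.0]
contact_force: [0.2, 0.0, -1.0]
opening: 0.153
finger_force: 41.0
```

To row units: 1.3 mm is 0.0013, 0.7 mm is 0.0007.

Request:
send_rows --rows "0 0 0 0 0 0.0007 -1;0 0 0 0 0 0.0013 -1;0 0 0 0 0 0.0013 -1"

```text
time: 16.15
eef_pos: [0.5663, 0.1326, 0.0571]
tcp_rot: [0.318, 0.948, 0.0, 0.0]
contact_force: [0.2, -0.6, -1.1]
opening: 0.151
finger_force: 41.0
```

To row units: 1.3 mm is 0.0013, 0.7 mm is 0.0007.

Request:
send_rows --rows "0 0 0 0 0 0.0007 -1;0 0 0 0 0 0.0013 -1;0 0 0 0 0 0.0013 -1"

```text
time: 16.52
eef_pos: [0.5665, 0.1326, 0.0565]
tcp_rot: [0.318, 0.948, -0.0, -0.0]
contact_force: [-2.8, -1.0, 5.4]
opening: 0.156
finger_force: 41.7
```

To row units: 0.8 mm is 0.0008, 0.5 mm is 0.0005.

Request:
send_rows --rows "0 0 0 0 0 0.0005 -1;0 0 0 0 0 0.0008 -1;0 0 0 0 0 0.0008 -1"

```text
time: 16.9
eef_pos: [0.5665, 0.1326, 0.0565]
tcp_rot: [0.318, 0.948, -0.0, -0.0]
contact_force: [-4.4, -1.2, 9.2]
opening: 0.149
finger_force: 42.4
```

Seated at the same height as the first. I release, lift and move straight up.

To row units: -75 mm is -0.075, -40 mm is -0.04.

Request:
send_rows --rows "0 0 0 0 0 -0.001 -1;0 0 0 0 0 -0.001 -0.5;0 0 0 0 0 -0.001 -0.3;0 0 0 0 0 -0.001 -0.3;0 0 0 0 0 -0.015 -0.3;0 0 0 0 0 -0.04 -0.3;0 0 0 0 0 -0.075 0;0 0 0 0 0 -0.075 0"

```text
time: 17.9
eef_pos: [0.5691, 0.1328, 0.1347]
tcp_rot: [0.318, 0.948, 0.002, 0.004]
contact_force: [-0.1, -0.4, -0.2]
opening: 0.502
finger_force: 0.0
```

```bash
python3 -c "
from h import *
p=ctrl.read_camera('wrist');save(p,'p2.png');print(fit(p,'disc_small',(.565,.132),.010))"; python3 go.py 457.8 -321.4 130 104.4
```

```text
(array([566.59051997, 133.22404185]), np.float64(143.42188387376913), np.float64(439.1647058823529), np.float64(2386.0))
t 17.95 yaw now 53.0 turn z -51.4 tilt [0.0047 0.0003] shift [-185.8 -428.6    1.8] q6 end -139 op 0.504
```

To row units: -397 mm is -0.397, -139 mm is -0.139, -51.4 degrees is -0.5711.

Request:
send_rows --rows "0 0 -0.0556 -0.015 -0.034 0 0;0 0 -0.1333 -0.037 -0.086 0 0;0 0 -0.2111 -0.06 -0.139 0 0;0 0 -0.2889 -0.083 -0.192 0 0;0 0 -0.3667 -0.106 -0.245 0 0;0 0 -0.4444 -0.129 -0.298 0 0;0 0 -0.5111 -0.152 -0.351 0 0;0 0 -0.5711 -0.172 -0.397 0 0"

```text
time: 18.95
eef_pos: [0.463, -0.2893, 0.1288]
tcp_rot: [-0.126, 0.992, 0.001, -0.001]
contact_force: [0.5, 0.7, 0.4]
opening: 0.501
finger_force: 0.0
```

To row units: -34.5 mm is -0.0345, 30 mm is 0.03.

Request:
send_rows --rows "0 0 0 0.005 -0.0345 0.005 0;0 0 0 0.005 -0.0345 0.02 0;0 0 0 0.005 -0.0345 0.03 0;0 0 0 0.005 -0.0345 0.03 0"

```text
time: 19.45
eef_pos: [0.4672, -0.3203, 0.0978]
tcp_rot: [-0.126, 0.992, 0.002, -0.001]
contact_force: [0.4, -0.0, -0.4]
opening: 0.502
finger_force: 0.0
```

```bash
python3 go.py 457.8 -321.4 45 104.4; python3 -c "
from h import *
p=ctrl.read_camera('wrist');print(fit(p,'square',(.4578,-.3214)))"
```

```text
t 19.45 yaw now 104.4 turn z 0.0 tilt [-0.0033  0.0034] shift [ 9.2  1.  52.8] q6 end -139 op 0.502
(array([ 457.6068571 , -321.19594436]), np.float64(10.295998372744299), np.float64(658.9490196078432), np.float64(5323.0))
```

To row units: 52.5 mm is 0.0525, 46 mm is 0.046, 3.6 degrees is 0.04.

Request:
send_rows --rows "0 0 0.04 0.009 0.001 0.015 0;0 0 0.04 0.009 0.001 0.032 0;0 0 0.04 0.009 0.001 0.046 0;0 0 0.04 0.009 0.001 0.0525 0;0 0 0.04 0.009 0.001 0.0525 0;0 0 0.04 0.009 0.001 0.0525 0"

```text
time: 20.25
eef_pos: [0.4596, -0.3241, 0.048]
tcp_rot: [-0.094, 0.996, -0.0, 0.0]
contact_force: [-0.2, 0.5, -0.2]
opening: 0.499
finger_force: 0.0
```

```bash
python3 go.py 457.7 -321.3 45 101; python3 -c "
from h import *
p=ctrl.read_camera('wrist');save(p,'g3.png');print(fit(p,'square',(.4578,-.3214)))"
```

```text
t 20.25 yaw now 100.8 turn z -0.2 tilt [ 0.0007 -0.0007] shift [1.3 3.2 3. ] q6 end -136 op 0.499
(array([ 457.93009823, -321.2014776 ]), np.float64(9.884997292869668), np.float64(1277.1098039215688), np.float64(8894.0))
```

View pics/g3.png

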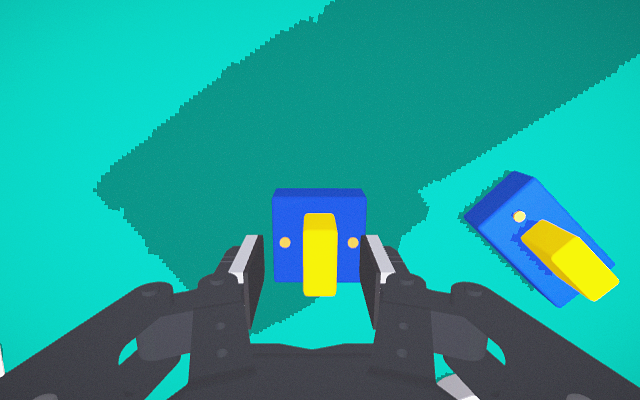

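The square's bar (320,255) is about 2–3 mm right of the pad centre. I correct, close and lift.

To row units: -73 mm is -0.073, 2.5 mm is 0.0025.

Request:
send_rows --rows "0 0 0 0.001 0.0025 0.0025 0;0 0 0 0.001 0.0025 0.0025 -1;0 0 0 0.001 0.0025 0.0025 -1;0 0 0 0.001 0.0025 0.0025 -1;0 0 0 0.001 0.0025 0.0025 -1;0 0 0 0.001 0.0025 0.0025 -1;0 0 0 0.001 0.0025 -0.03 -1;0 0 0 0.001 0.0025 -0.073 -1"

```text
time: 21.3
eef_pos: [0.4565, -0.3204, 0.1192]
tcp_rot: [-0.094, 0.996, 0.002, -0.002]
contact_force: [0.5, -0.6, -1.8]
opening: 0.153
finger_force: 40.5
```

```bash
python3 go.py 582.8 224.1 120 79
```

```text
t 21.3 yaw now 100.7 turn z 21.7 tilt [-0.0034  0.0034] shift [-225.6  511.4    0.6] q6 end -58 op 0.153
```

To row units: 406 mm is 0.406, 352 mm is 0.352, 21.7 degrees is 0.2411.

Request:
send_rows --rows "0 0 0.0333 -0.013 0.03 0 -1;0 0 0.0667 -0.035 0.08 0 -1;0 0 0.1 -0.059 0.133 0 -1;0 0 0.1333 -0.083 0.188 0 -1;0 0 0.1667 -0.107 0.242 0 -1;0 0 0.2 -0.131 0.297 0 -1;0 0 0.2222 -0.155 0.352 0 -1;0 0 0.2411 -0.179 0.406 0 -1"

```text
time: 22.3
eef_pos: [0.5575, 0.1127, 0.1199]
tcp_rot: [0.096, 0.995, -0.0, -0.0]
contact_force: [1.3, 0.1, -1.8]
opening: 0.154
finger_force: 40.6
```

```bash
python3 go.py 582.8 224.1 115 79
```

```text
t 22.3 yaw now 79.0 turn z 0.0 tilt [-0.0006 -0.0002] shift [ -3.5 114.2   4.9] q6 end -58 op 0.154
```

Request:
send_rows --rows "0 0 0 -0.002 0.045 0 -1;0 0 0 -0.003 0.085 0 -1;0 0 0 -0.0035 0.114 0.004 -1;0 0 0 -0.0035 0.114 0.005 -1;0 0 0 -0.0035 0.114 0.005 -1"

```text
time: 22.92
eef_pos: [0.5822, 0.2215, 0.1146]
tcp_rot: [0.095, 0.995, -0.0, -0.001]
contact_force: [0.3, 0.3, -1.8]
opening: 0.155
finger_force: 40.6
```

```bash
python3 go.py 582.8 224.1 55 79; python3 -c "
from h import *
p=ctrl.read_camera('wrist');save(p,'r3.png');print(fit(p,'square',(.5828,.2241),.07))"
```

```text
t 22.925 yaw now 79.1 turn z 0.1 tilt [-0.0017 -0.0008] shift [-0.1  2.8 59.6] q6 end -58 op 0.155
(array([582.33954356, 221.4686156 ]), np.float64(168.0977723820088), np.float64(4114.72156862745), np.float64(6565.0))
```

View pics/r3.png

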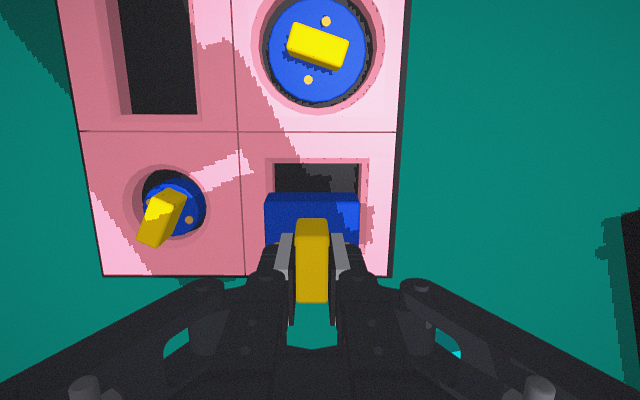

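Both discs sit in their recesses, and the square is over its own recess, aligned. I lower it.

To row units: 57.5 mm is 0.0575, 56 mm is 0.056.

Request:
send_rows --rows "0 0 0 0 0.0026 0.015 -1;0 0 0 0 0.0026 0.029 -1;0 0 0 0 0.0026 0.04 -1;0 0 0 0 0.0026 0.048 -1;0 0 0 0 0.0026 0.053 -1;0 0 0 0 0.0026 0.056 -1;0 0 0 0 0.0026 0.0575 -1;0 0 0 0 0.0026 0.0575 -1"

```text
time: 23.98
eef_pos: [0.5835, 0.2246, 0.0582]
tcp_rot: [0.095, 0.995, 0.0, 0.0]
contact_force: [0.8, -0.8, -2.3]
opening: 0.154
finger_force: 40.6
```

To row units: 1.3 mm is 0.0013, 0.7 mm is 0.0007.

Request:
send_rows --rows "0 0 0 0 0 0.0007 -1;0 0 0 0 0 0.0013 -1;0 0 0 0 0 0.0013 -1"

```text
time: 24.35
eef_pos: [0.5833, 0.2245, 0.0567]
tcp_rot: [0.095, 0.995, 0.0, -0.0]
contact_force: [0.1, 0.0, -1.8]
opening: 0.149
finger_force: 40.6
```

To row units: 1.3 mm is 0.0013, 0.7 mm is 0.0007.

Request:
send_rows --rows "0 0 0 0 0 0.0007 -1;0 0 0 0 0 0.0013 -1;0 0 0 0 0 0.0013 -1"

```text
time: 24.72
eef_pos: [0.5833, 0.2245, 0.0553]
tcp_rot: [0.095, 0.995, -0.0, -0.0]
contact_force: [0.8, 0.3, -1.6]
opening: 0.153
finger_force: 40.6
```

To row units: 0.8 mm is 0.0008, 0.5 mm is 0.0005.

Request:
send_rows --rows "0 0 0 0 0 0.0005 -1;0 0 0 0 0 0.0008 -1;0 0 0 0 0 0.0008 -1"

```text
time: 25.1
eef_pos: [0.5835, 0.2246, 0.0551]
tcp_rot: [0.095, 0.995, -0.0, 0.0]
contact_force: [-2.1, -0.3, 1.6]
opening: 0.151
finger_force: 41.2
```

Contact. I release and lift.

To row units: -75 mm is -0.075, -40 mm is -0.04.

Request:
send_rows --rows "0 0 0 0 0 0 -1;0 0 0 0 0 0 -0.5;0 0 0 0 0 0 -0.3;0 0 0 0 0 0 -0.3;0 0 0 0 0 -0.015 -0.3;0 0 0 0 0 -0.04 -0.3;0 0 0 0 0 -0.075 0;0 0 0 0 0 -0.075 0"

```text
time: 26.1
eef_pos: [0.5862, 0.2252, 0.1347]
tcp_rot: [0.095, 0.995, 0.001, 0.004]
contact_force: [1.1, -0.9, 0.5]
opening: 0.503
finger_force: 0.0
```

```bash
python3 -c "
from h import *
p=ctrl.read_camera('wrist');print(fit(p,'square',(.5828,.2241),.010))"; python3 go.py 440.1 -213.7 130 -32.6
```

```text
(array([584.15583013, 224.80466656]), np.float64(168.80447828375262), np.float64(510.1764705882353), np.float64(4213.0))
t 26.15 yaw now 79.1 turn z 111.7 tilt [0.0048 0.001 ] shift [  58.8 -458.     1.2] q6 end 7 op 0.503
```

To row units: -400 mm is -0.4, -351 mm is -0.351, 83 degrees is 0.9222.

Request:
send_rows --rows "0 0 0.1111 0.004 -0.034 0 0;0 0 0.2222 0.01 -0.086 0 0;0 0 0.3444 0.017 -0.139 0 0;0 0 0.4556 0.024 -0.192 0 0;0 0 0.5778 0.031 -0.245 0 0;0 0 0.6889 0.038 -0.298 0 0;0 0 0.8111 0.045 -0.351 0 0;0 0 0.9222 0.051 -0.4 0 0"

```text
time: 27.15
eef_pos: [0.4559, -0.1597, 0.1286]
tcp_rot: [0.733, 0.68, -0.0, -0.001]
contact_force: [0.3, 0.0, 0.8]
opening: 0.501
finger_force: 0.0
```

```bash
python3 go.py 440.1 -213.7 95 -32.6
```

```text
t 27.15 yaw now -4.3 turn z 28.3 tilt [-0.0015  0.0009] shift [-55.1 -11.6  33.6] q6 end 7 op 0.501
```

To row units: -55 mm is -0.055, -11.6 mm is -0.0116, 28.3 degrees is 0.3144.

Request:
send_rows --rows "0 0 0.1111 -0.025 -0.005 0 0;0 0 0.2222 -0.048 -0.01 0.01 0;0 0 0.3144 -0.055 -0.0116 0.025 0;0 0 0.3144 -0.055 -0.0116 0.033 0;0 0 0.3144 -0.055 -0.0116 0.033 0"

```text
time: 27.78
eef_pos: [0.4412, -0.2117, 0.0954]
tcp_rot: [0.875, 0.484, -0.001, -0.001]
contact_force: [-0.3, -0.3, 0.9]
opening: 0.5
finger_force: 0.0
```

```bash
python3 -c "
from h import *
p=ctrl.read_camera('wrist');print(fit(p,'oblong',(.4401,-.2137)))";python3 go.py 440.1 -213.7 45 -32.6
```

```text
(array([ 440.0752267 , -214.40161821]), np.float64(58.58671352595373), np.float64(686.5333333333333), np.float64(5675.0))
t 27.825 yaw now -32.1 turn z 0.5 tilt [-0.0011  0.0009] shift [-2.4 -0.4 51.1] q6 end 7 op 0.503
```

To row units: 50.5 mm is 0.0505, 43 mm is 0.043.

Request:
send_rows --rows "0 0 0 -0.002 0 0.015 0;0 0 0 -0.002 0 0.03 0;0 0 0 -0.002 0 0.043 0;0 0 0 -0.002 0 0.0505 0;0 0 0 -0.002 0 0.0505 0;0 0 0 -0.002 0 0.0505 0"

```text
time: 28.58
eef_pos: [0.4413, -0.2145, 0.0464]
tcp_rot: [0.876, 0.483, 0.0, 0.0]
contact_force: [-0.3, 0.3, -0.5]
opening: 0.499
finger_force: 0.0
```

```bash
python3 -c "
from h import *
p=ctrl.read_camera('wrist');print(fit(p,'oblong',(.4401,-.2142)))";python3 go.py 440.1 -214.2 45 -32
```

```text
(array([ 441.05248101, -212.46931041]), np.float64(57.86409652251904), np.float64(759.7529411764706), np.float64(8271.0))
t 28.625 yaw now -32.2 turn z -0.2 tilt [ 0.0009 -0.0007] shift [-0.3 -1.2  1.6] q6 end 6 op 0.499
```

To row units: -75 mm is -0.075, -30 mm is -0.03.

Request:
send_rows --rows "0 0 0 0 -0.0007 0.0014 0;0 0 0 0 -0.0007 0.0014 -1;0 0 0 0 -0.0007 0.0014 -1;0 0 0 0 -0.0007 0.0014 -1;0 0 0 0 -0.0007 0.0014 -1;0 0 0 0 -0.0007 0.0014 -1;0 0 0 0 -0.0007 -0.03 -1;0 0 0 0 -0.0007 -0.075 -1"

```text
time: 29.62
eef_pos: [0.4388, -0.2128, 0.1198]
tcp_rot: [0.876, 0.483, -0.001, -0.003]
contact_force: [0.7, -0.5, -1.5]
opening: 0.151
finger_force: 40.4
```

```bash
python3 go.py 472.6 149.9 120 -101
```

```text
t 29.625 yaw now -32.2 turn z 68.8 tilt [-0.0043  0.0034] shift [ 324.7 -164.9    0.9] q6 end 119 op 0.151
```

To row units: 324.7 mm is 0.3247, 120 mm is 0.12, 68.8 degrees is 0.7644.

Request:
send_rows --rows "0 0 0.0889 0.027 -0.014 0 -1;0 0 0.1889 0.072 -0.036 0 -1;0 0 0.2889 0.12 -0.061 0 -1;0 0 0.3889 0.168 -0.085 0 -1;0 0 0.4889 0.216 -0.11 0 -1;0 0 0.5889 0.264 -0.134 0 -1;0 0 0.6889 0.305 -0.155 0 -1;0 0 0.7644 0.3247 -0.165 0 -1"

```text
time: 30.62
eef_pos: [0.4733, 0.151, 0.1205]
tcp_rot: [0.995, -0.097, -0.001, 0.0]
contact_force: [0.4, -0.8, -1.1]
opening: 0.154
finger_force: 40.5
```

To row units: 3 mm is 0.003.

Request:
send_rows --rows "0 0 0 0 0 0.003 -1;0 0 0 0 0 0.003 -1"

```text
time: 30.88
eef_pos: [0.4733, 0.1482, 0.1172]
tcp_rot: [0.995, -0.096, -0.001, 0.0]
contact_force: [-0.4, 0.2, -1.8]
opening: 0.152
finger_force: 40.5
```

```bash
python3 go.py 472.6 149.9 55 -101; python3 -c "
from h import *
p=ctrl.read_camera('wrist');save(p,'r4.png')"
```

```text
t 30.875 yaw now -101.0 turn z 0.0 tilt [-0.002  -0.0006] shift [-0.9 -1.6 62.2] q6 end 119 op 0.152
```

View pics/r4.png

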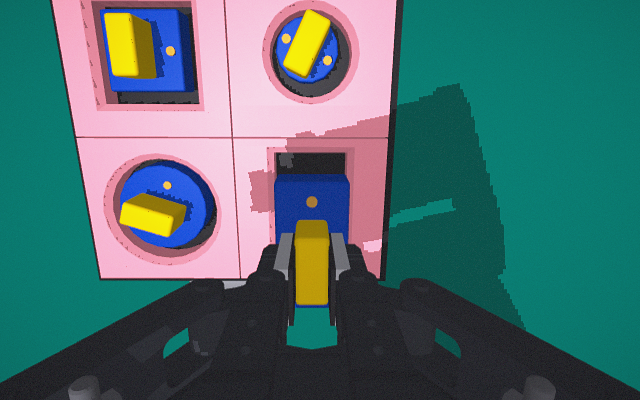

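The square, small disc and large disc are all seated. The oblong (312,210) is aligned over its recess, so I lower it.

To row units: 60 mm is 0.06, 58 mm is 0.058.

Request:
send_rows --rows "0 0 0 -0.0008 -0.0014 0.015 -1;0 0 0 -0.0008 -0.0014 0.03 -1;0 0 0 -0.0008 -0.0014 0.042 -1;0 0 0 -0.0008 -0.0014 0.05 -1;0 0 0 -0.0008 -0.0014 0.055 -1;0 0 0 -0.0008 -0.0014 0.058 -1;0 0 0 -0.0008 -0.0014 0.06 -1;0 0 0 -0.0008 -0.0014 0.06 -1"

```text
time: 31.92
eef_pos: [0.4736, 0.1503, 0.0583]
tcp_rot: [0.995, -0.096, 0.0, -0.0]
contact_force: [0.2, -0.2, -1.1]
opening: 0.154
finger_force: 40.5
```

To row units: 1.3 mm is 0.0013, 0.7 mm is 0.0007.

Request:
send_rows --rows "0 0 0 0 0 0.0007 -1;0 0 0 0 0 0.0013 -1;0 0 0 0 0 0.0013 -1"

```text
time: 32.3
eef_pos: [0.4735, 0.1503, 0.0568]
tcp_rot: [0.995, -0.096, 0.0, -0.0]
contact_force: [-0.6, 0.2, -1.7]
opening: 0.152
finger_force: 40.5
```

To row units: 1 mm is 0.001, 0.6 mm is 0.0006.

Request:
send_rows --rows "0 0 0 0 0 0.0006 -1;0 0 0 0 0 0.001 -1;0 0 0 0 0 0.001 -1"

```text
time: 32.67
eef_pos: [0.4735, 0.1503, 0.0557]
tcp_rot: [0.995, -0.096, -0.0, 0.0]
contact_force: [0.4, 0.5, -1.7]
opening: 0.152
finger_force: 40.5
```

To row units: 1 mm is 0.001, 0.6 mm is 0.0006.

Request:
send_rows --rows "0 0 0 0 0 0.0006 -1;0 0 0 0 0 0.001 -1;0 0 0 0 0 0.001 -1"

```text
time: 33.05
eef_pos: [0.4735, 0.1503, 0.0549]
tcp_rot: [0.995, -0.096, -0.0, 0.0]
contact_force: [-1.3, 0.0, 0.1]
opening: 0.153
finger_force: 40.6
```

To row units: 0.6 mm is 0.0006, 0.4 mm is 0.0004.

Request:
send_rows --rows "0 0 0 0 0 0.0004 -1;0 0 0 0 0 0.0006 -1;0 0 0 0 0 0.0006 -1"

```text
time: 33.42
eef_pos: [0.4736, 0.1503, 0.0549]
tcp_rot: [0.995, -0.096, -0.0, 0.0]
contact_force: [-2.8, -0.4, 5.5]
opening: 0.156
finger_force: 41.5
```

To row units: -140 mm is -0.14, -90 mm is -0.09.

Request:
send_rows --rows "0 0 0 0 0 -0.0005 -1;0 0 0 0 0 -0.0005 -0.5;0 0 0 0 0 -0.0005 -0.3;0 0 0 0 0 -0.0005 -0.3;0 0 0 0 0 -0.015 -0.3;0 0 0 0 0 -0.04 -0.3;0 0 0 0 0 -0.09 -0.3;0 0 0 0 0 -0.14 0"

```text
time: 34.42
eef_pos: [0.4733, 0.1503, 0.1964]
tcp_rot: [0.995, -0.096, 0.0, -0.0]
contact_force: [0.5, 0.8, -0.2]
opening: 0.501
finger_force: 0.0
```

To row units: -60 mm is -0.06, -40 mm is -0.04.

Request:
send_rows --rows "0 0 0 0 0 -0.04 0;0 0 0 0 0 -0.06 0;0 0 0 0 0 -0.06 0;0 0 0 0 0 -0.06 0"

```text
time: 34.92
eef_pos: [0.4729, 0.1502, 0.2534]
tcp_rot: [0.995, -0.096, -0.001, 0.0]
contact_force: [-0.2, 0.4, -0.7]
opening: 0.504
finger_force: 0.0
```

```bash
python3 -c "
from h import *
p=ctrl.read_camera('wrist');save(p,'f.png')
for n,x in dict(disc_large=(.4906,.2421),disc_small=(.5648,.1319),square=(.5828,.2241),oblong=(.4726,.1499)).items():
    for z in (.010,.018): print(n,z,*fit(p,n,x,z))"
```

```text
disc_large 0.01 [491.41839123 241.65299003] 61.885136673531925 310.06666666666666 2475.0
disc_large 0.018 [491.78854766 239.1578622 ] 62.01834202453377 458.01960784313724 2475.0
disc_small 0.01 [566.37835837 132.9170075 ] 146.16960466998887 226.2627450980392 1186.0
disc_small 0.018 [565.27923452 133.22643081] 146.04404732211566 312.36470588235295 1186.0
square 0.01 [583.24502736 224.70045477] 167.5883105981273 359.02745098039213 2419.0
square 0.018 [582.05345527 223.17426384] 167.3440816947995 504.6549019607843 2419.0
oblong 0.01 [473.65895947 150.07566321] 169.05759248516708 260.9568627450981 2092.0
oblong 0.018 [474.61865767 150.04297125] 168.16930177094306 375.1333333333333 2092.0
```

View pics/f.png

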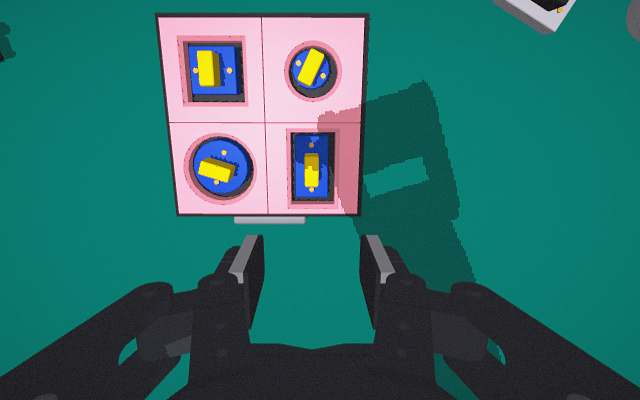

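All four are seated flat: square (213,70), small disc (312,70), large disc (220,167), oblong (312,165). The floor-height fit is the better one for each.

```bash
python3 -c "
from h import *
print(ctrl.sign_off())"
```

```text
the job is handed in; nothing more can be done
None
```

All four blue check masters are lying flat in their own pink recesses, confirmed by the last wrist-camera picture, the grey modules were left alone, and the job is handed in at about 35 s.

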